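# Unclamp a drilled blank by rolling off its knurled nut

### The arm

A 6-joint arm with a two-finger parallel gripper is mounted at the origin on a cart in front of the work surface, level with it; the furniture and walls round the work are solid. World frame = base frame: x ahead of the robot, y to its left, z up, the work surface at z = 0. Lengths are in mm, angles in rad, forces in N, time in s.
With the tool pointing down it reaches from about 275 to 750 mm from the base axis. Payload 10.2 kg.
Tool frame: the origin (TCP) lies at the very end of the fingers, on their centre line; the grasp point (between the pads) lies 19 mm behind it; z points along the fingers, y is the direction in which the jaws open and shut (so a half turn about z gives the same grasp; the last joint's range is limited). The gripper opens to 85 mm and grips with 20 to 120 N. Pads are 22 mm wide; open, the fingers measure 114 mm over their backs; the gripper's body (76 mm by 85 mm) begins 54 mm behind the grasp point. The pads swing forward as they close: fully open they stand 13 mm farther back than shut.
Start: joints at [0.937, 0.313, 1.498, -0, 1.331, -0.223], TCP at [209.668, 481.322, 231.294] pointing down, gripper open.
Joint ranges: [-2.94, 2.94], [-0.97, 2.17], [0.19, 2.56], [-1.23, 4.37], [0.02, 3.11], [-2.88, 2.88]. Speed limits (rad/s): [2.39, 2.39, 3.01, 3.14, 3.14, 3.14].

### API

Orientations are given as a unit quaternion [w, x, y, z].
In Python, from rig import readout, cams, finish_job gives the robot as it stands. The module is installed in compiled form; this text tells all that it offers.
- The arm moves only by the tool carry_out, never from a script. Its argument "steps" is one flat list of numbers, 7 for each row, row after row: the shift along the tool's x, y, z in cm, then the turn, a rotation vector about the tool's x, y, z in units of 5 degrees (1.0 is 5 degrees), then the opening, from -1 (shut) to 1 (fully open), so that 0 is half open. In form: [x, y, z, ax, ay, az, hand, x, y, z, ax, ay, az, hand, ...]. A call has 1 to 20 rows; each row shifts and turns the commanded pose from where the row before left it, along the tool's axes as they then stand; what a row does not reach is not made up. A row lasts 1/12 s, in which the tool goes at most 41.7 mm and 7.16 degrees, less where a joint would pass 70% of its speed; a pose out of reach is approached as far as the arm can. A call with a gripper value outside its range is refused whole. The fingers move at their own pace and stop on an object; "grip_force" is the grip in N (left out, the last holds). Time passes only in rows, so rows that do not move let the fingers close. It gives the time, the measured TCP pose, the force and the opening at its end, in the units of the state.
- readout.sense(): the state, without advancing time (a new reading comes with each control period).
- cams.capture(name): name is "scene" or "top"; returns the picture (480x640x3 uint8, red, green, blue); there is no depth.
- cams.calibration(name): a dict with "fx", "fy", "cx", "cy" (pixels), "R" (3x3) and "t" (3): a world point X has camera coordinates R X + t. Camera axes: x right, y down, z forward; pixel columns grow to the right and rows downward; lengths in mm; the calibration is good to about 2 mm. A picture is of the moment at which its call begins. calibration takes no time and is no camera call.
- finish_job(): hands the job in, once; it reports no verdict.
The state is a dict: "time_s": time; "joints": joint angles; "dq": joint speeds; "tau": joint torques, N m; "eef_pos": TCP position; "ee_rot": TCP orientation; "force": force on the tool from outside, world axes, zero at the start; "wrist_torque": the same for the moment, N m; "grip_width": opening from 0.0 (shut) to 1.0 (fully open).
Only numpy, scipy, OpenCV 4.12 (cv2) and the standard library are available. Lean on these libraries where they do the work, as an engineer would, in place of code of your own. Each camera call takes 0.05 s, during which the arm holds its last target.

### The job

Free the copper blank that is clamped in the drilling fixture. With a fingertip rolled along its knurled rim, loosen the brass thumb nut by two full turns (counter-clockwise from above), which lifts its collar out of the seat and still leaves it well down on its stud; then push the nose of the clamp strap with a fingertip until the strap is fully back, clear of the blank. Do not take the nut between the fingers, leave the blank lying in its nest, and do not disturb the other things on the bench.

Things in the scene. Friction and masses are not known exactly. Their poses are not given: they have to be found in the camera images.
- fixture: Aluminium drilling fixture screwed to the worktop, base plate 172 (its x) x 72 (its y) x 14 mm; origin at the middle of its underside, on the worktop. Its x axis points the way the clamp strap slides back, away from the blank; z up. The stud with the nut stands 14 mm from the origin along its x. Stud: steel, 10 mm thick, its top 70 mm above the worktop.
- nut (a joint): Turn of the brass thumb nut in rad: 0 when tight, grows as it is loosened (counter-clockwise seen from above, right-hand thread). 6.283 is one full turn and lifts the nut 2 mm; it turns with light, even friction (about 0.02 N m) and stays where it is left. Red index stroke on its top and rim: at 0 and after every full turn it points to the white line on the strap.
- nut_centre (a point): Centre of the nut's knurled head, on the axis of the stud, 47.5 mm above the worktop when tight. Head 44 mm across with a fine straight knurl that a fingertip grips by friction, 14 mm high; below it a smooth collar 24 mm across and 14 mm high stands on the strap, so nothing else reaches the height of the head. When tight the collar sits in a 3 mm deep seat milled across the strap and keeps the strap from sliding.
- strap (a joint): Slide of the dark steel clamp strap in m: 0 when clamping (its nose covers 12 mm of the blank), 0.026 when fully back (nose 14 mm clear of the blank, against a stop). It slides against about 1.2 N once the nut's collar has left its seat (1.5 turns and more), and stays where it is left.
- strap_nose (a point): Middle of the upright end face of the strap's nose, the face to push on: 34 mm wide, 12 mm high, from 18 to 30 mm above the worktop; it looks along the fixture's -x. Moves with the strap; when clamping it is 66 mm from the nut's axis, when fully back 40 mm. The strap is 110 mm long.
- blank_centre (a point): Centre of the copper pendant blank, a loose plate 40 (along the fixture's x) x 44 x 4 mm with drilled holes, lying in a nest of low bars on the base plate under the strap's nose; its top is 18 mm above the worktop.
- jar: Bystander, loose: small glass jar with black screw lid, 48 mm across, 63 mm tall; origin at the centre of its underside.
- doming_block: Bystander, loose: brass doming cube, 42 mm; origin at the centre of its underside.
- nylon_mallet_head: Bystander, loose: cream nylon mallet head lying on its side, 31x53x31 mm; origin at the centre of its underside.
- loupe: Bystander, loose: black eye loupe, 39 mm across, 30 mm tall; origin at the centre of its underside.
- bur_box: Bystander, loose: clear and blue bur box, 30x67x46 mm; origin at the centre of its underside.

How it is judged:
By the outcome, as a careful person would: the job done as asked, in the order asked, and still so for the second after the job is handed in, with the robot touching nothing.
It also fails if it takes over 58 s, if anything falls off the work surface, if the arm or the gripper's body presses on something with over 40 N, if the wrist force passes 120 N, or if a joint passes its speed limit or range.

## Working session

There is one attempt and no reset: what is moved stays moved. The work goes in short steps, Python scripts to look and compute and a tool call to move; the robot and the scene stay as the last step left them, time stands still between calls to the robot, and variables do not carry over. Pictures are saved under pics/ and viewed, and the job is handed in when it is done.

Besides the shell and the picture viewer there is one more tool, called after ">>>" as name(argument=value, ...) on one line, values as JSON. carry_out: Moves the arm, as the interface text tells. Its arguments: {"type":"object","properties":{"steps":{"type":"array","items":{"type":"number"}},"grip_force":{"type":"number"}},"required":["steps"]}

```bash
mkdir -p pics; python3 - <<'E'
from rig import readout,cams
import cv2
for n in("scene","top"):
    im=cams.capture(n);cv2.imwrite(f"pics/{n}0.png",im[:,:,::-1])
    c=cams.calibration(n);print(n,c)
print(readout.sense())
E
```

```text
scene {'fx': 455.63216786296437, 'fy': 455.63216786296437, 'cx': 316.1219639865638, 'cy': 238.13498821521978, 'R': array([[ 0.61107809, -0.79132839, -0.01956874],
       [-0.55981313, -0.41455571, -0.71746277],
       [ 0.55963633,  0.44938061, -0.69632194]]), 't': array([-316.81252636,  377.21917379,  705.49578568])}
top {'fx': 574.5531395141352, 'fy': 574.5531395141352, 'cx': 320.1443014797573, 'cy': 240.21571301721124, 'R': array([[-0.02302327, -0.99955289, -0.01907742],
       [-0.98245784,  0.02615358, -0.18464176],
       [ 0.18505815,  0.0144917 , -0.98262072]]), 't': array([  46.44981288,  524.34300556, 1088.39031171])}
{'time_s': 0.1, 'joints': array([ 9.36590369e-01,  3.13402969e-01,  1.49834436e+00, -1.83662897e-05,
        1.33103036e+00, -2.23399050e-01]), 'dq': array([ 0.00127966, -0.00045674, -0.00165888, -0.00078099, -0.00088064,
       -0.0017055 ]), 'tau': array([ 2.26147284e-03, -4.12901938e+01, -2.60145664e+01, -2.14323545e-04,
        2.99615953e-03, -1.83813967e-05]), 'eef_pos': array([209.53247062, 481.12140157, 230.79405209]), 'ee_rot': array([-2.38246276e-04,  2.03959974e-01,  9.78979049e-01, -5.42581510e-04]), 'force': array([-0.06749571, -0.95546549, -0.4118523 ]), 'wrist_torque': array([ 0.06880673, -0.00637654,  0.00883152]), 'grip_width': 0.9980041428988707}
```

View pics/scene0.png

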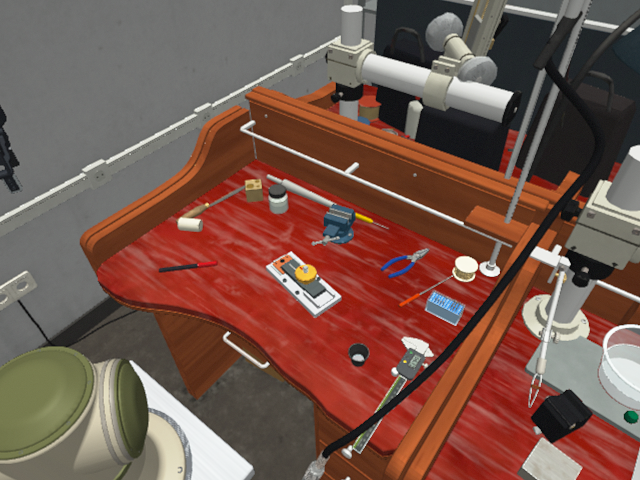

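View pics/top0.png

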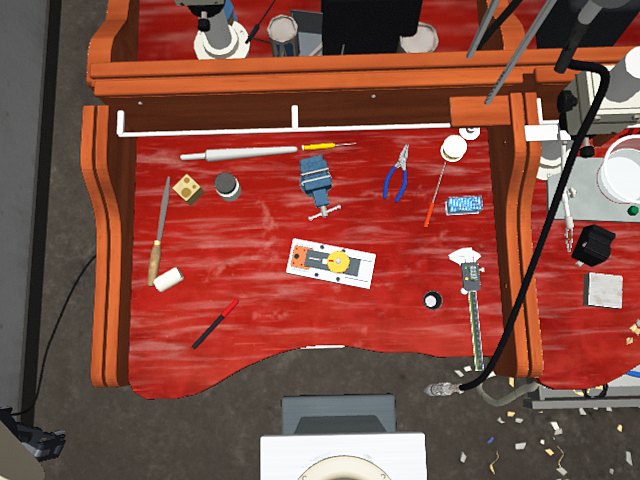

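The top view shows the fixture at about (331,263), with the copper blank at its left end (300,256) and the nut at (339,261). I'll enlarge that area.

```bash
python3 - <<'E'
import cv2
a=cv2.imread("pics/top0.png")[225:300,275:390];cv2.imwrite("pics/top0c.png",cv2.resize(a,None,fx=6.9,fy=6.9,interpolation=cv2.INTER_CUBIC))
a=cv2.imread("pics/scene0.png")[240:325,255:355];cv2.imwrite("pics/scene0c.png",cv2.resize(a,None,fx=7,fy=7,interpolation=cv2.INTER_CUBIC))
E
```

```text
(no output)
```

View pics/top0c.png

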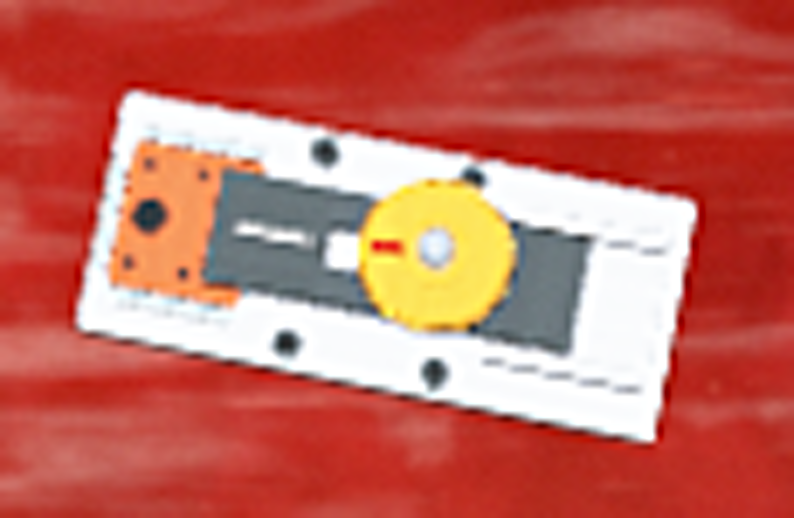

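View pics/scene0c.png

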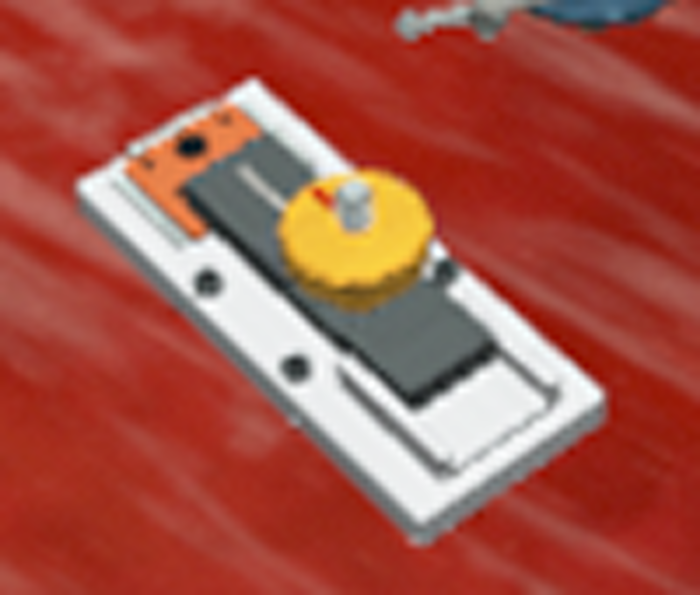

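```bash
cat > h.py <<'E'
import numpy as np
from rig import cams
def px(c,x,y,f,ox,oy): return ox+(x+.5)/f-.5, oy+(y+.5)/f-.5
def back(n,u,v,z):
    c=cams.calibration(n);R=c["R"];t=c["t"]
    d=R.T@np.array([(u-c["cx"])/c["fx"],(v-c["cy"])/c["fy"],1]);o=-R.T@t
    return o+d*(z-o[2])/d[2]
def proj(n,X):
    c=cams.calibration(n);p=c["R"]@np.asarray(X,float)+c["t"]
    return c["fx"]*p[0]/p[2]+c["cx"],c["fy"]*p[1]/p[2]+c["cy"]
E
python3 - <<'E'
from h import *
T=lambda x,y,z:back("top",*px(0,x,y,6.9,275,225),z)
S=lambda x,y,z:back("scene",*px(0,x,y,7,255,240),z)
for F,cs,nut,stud in((T,[(130,92),(697,203),(655,440),(78,328)],(438,254),(437,248)),(S,[(255,80),(605,395),(422,525),(78,190)],(357,222),(355,187))):
    P=np.array([F(*c,14) for c in cs]);m=P.mean(0);e=(P[1]+P[2]-P[0]-P[3])/2
    print(P.round(1).tolist(),"c",m.round(1),"len",np.linalg.norm(e),"w",np.linalg.norm(P[0]-P[3]),np.linalg.norm(P[1]-P[2]),"ang",np.degrees(np.arctan2(e[1],e[0])))
    print("stud from plate",m+14*e/np.linalg.norm(e),"nut",F(*nut,54.5),"stud",F(*stud,70))
for n,(u,v) in dict(jar=(228,185),dome=(187,188),mallet=(168,279),loupe=(432,300),bur=(464,205),vise=(322,215)).items(): print(n,back("top",u,v,30).round())
E
```

```text
[[538.2, 88.5, 14.0], [500.5, -77.9, 14.0], [431.1, -62.9, 14.0], [468.2, 104.8, 14.0]] c [484.5  13.1  14. ] len 171.17987235368304 w 71.94137533635126 71.09071228916514 ang -102.62169057396757
stud from plate [481.44192717  -0.52137436  14.        ] nut [481.29691399  -0.69837288  54.5       ] stud [ 4.80679455e+02 -2.21996188e-01  7.00000000e+01]
[[538.8, 87.6, 14.0], [500.9, -78.8, 14.0], [431.4, -64.4, 14.0], [468.4, 101.3, 14.0]] c [484.9  11.4  14. ] len 170.21896442995322 w 71.6595806369358 70.95833311389428 ang -102.71464781085494
stud from plate [481.78240285  -2.23892269  14.        ] nut [483.0744031   -1.23594301  54.5       ] stud [482.88091161  -1.35512682  70.        ]
jar [650. 221.  30.]
dome [646. 305.  30.]
mallet [458. 340.  30.]
loupe [ 403. -184.   30.]
bur [ 594. -260.   30.]
vise [581.  29.  30.]
```

>>> carry_out(steps=[-2.16,-2.46,0,0,0,0,-1,-2.16,-2.46,0,0,0,0,-1,-2.16,-2.46,0,0,0,0,-1,-2.16,-2.46,0,0,0,0,-1,-2.16,-2.46,0,0,0,0,-1,-2.16,-2.46,0,0,0,0,-1,-2.16,-2.46,0,0,0,0,-1,-2.16,-2.46,0,0,0,0,-1,-2.16,-2.46,0,0,0,0,-1,-2.84,-1.7,0,0,0,0,-1,-2.84,-1.7,0,0,0,0,-1,-2.84,-1.7,0,0,0,0,-1,-2.84,-1.7,0,0,0,0,-1,-2.84,-1.7,0,0,0,0,-1,-2.84,-1.7,0,0,0,0,-1,-2.84,-1.7,0,0,0,0,-1,-2.84,-1.7,0,0,0,0,-1,-2.84,-1.7,0,0,0,0,-1], grip_force=40)

```text
time_s: 1.6
eef_pos: [473.3, -43.2, 231.0]
ee_rot: [-0.0, 0.204, 0.979, 0.0]
force: [0.1, 0.3, -0.3]
grip_width: -0.001
```

>>> carry_out(steps=[0,0,1,0,0,1.4,-1,0,0,1,0,0,1.4,-1,0,0,1,0,0,1.4,-1,0,0,1,0,0,1.4,-1,0,0,1,0,0,1.4,-1,0,0,1,0,0,1.4,-1,0,0,1,0,0,1.4,-1,0,0,1,0,0,1.4,-1,0,0,1,0,0,1.4,-1,0,0,1,0,0,1.4,-1,0,0,1,0,0,1.4,-1,0,0,0,0,0,0.43,-1,0,0,0,0,0,0,-1])

```text
time_s: 2.68
eef_pos: [472.3, -41.5, 120.6]
ee_rot: [-0.001, 0.781, 0.624, -0.0]
force: [0.1, 0.1, -0.1]
grip_width: -0.001
```

```bash
python3 - <<'E'
from rig import readout,cams
import cv2
s=readout.sense()
for k in("time_s","joints","eef_pos","ee_rot","force","wrist_torque","grip_width"):print(k,s[k])
im=cams.capture("scene");cv2.imwrite("pics/s1.png",cv2.resize(im[130:350,200:450,::-1],None,fx=2.7,fy=2.7))
E
```

```text
time_s 2.6833
joints [-3.35486360e-01  3.28181944e-01  1.79215848e+00 -2.12451543e-05
  1.02294612e+00 -1.12728666e-01]
eef_pos [472.30149299 -41.51412023 120.6048312 ]
ee_rot [-7.12172156e-04  7.81315664e-01  6.24135495e-01 -4.58483341e-04]
force [ 0.07084594  0.13754448 -0.13307546]
wrist_torque [-0.02272024  0.03051238 -0.01627972]
grip_width -0.0014506145911335612
```

View pics/s1.png

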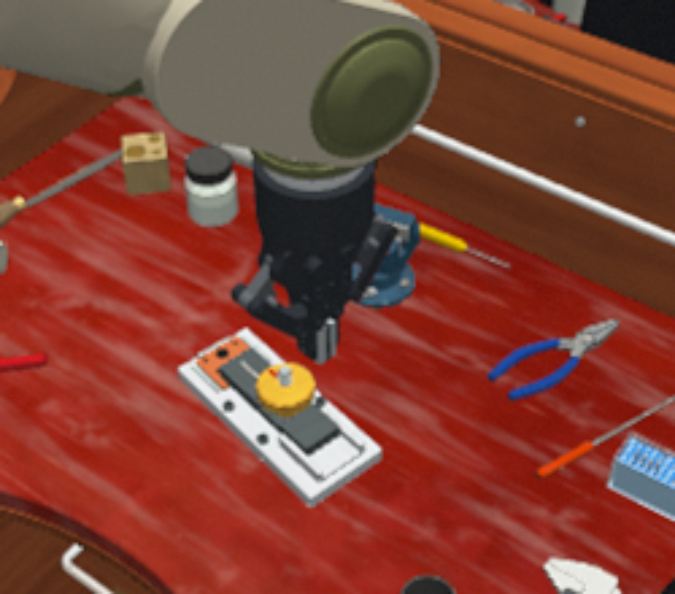

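>>> carry_out(steps=[0,-0.4,2,0,0,0,-1,0,-0.4,2,0,0,0,-1,0,-0.4,2,0,0,0,-1,0,0,1.66,0,0,0,-1,0.3,0,0,0,0,0,-1,0.3,0,0,0,0,0,-1,0,0,0,0,0,0,-1])

```text
time_s: 3.32
eef_pos: [463.1, -32.8, 45.8]
ee_rot: [0.001, 0.781, 0.625, 0.001]
force: [-0.0, -0.7, -0.2]
grip_width: 0.0
```

>>> carry_out(steps=[0.1,0,0,0,0,0,-1,0,0,0,0,0,0,-1])

```text
time_s: 3.48
eef_pos: [463.1, -32.2, 45.6]
ee_rot: [0.001, 0.781, 0.625, 0.0]
force: [-0.0, -0.2, 0.1]
grip_width: 0.002
```

>>> carry_out(steps=[0.1,0,0,0,0,0,-1,0,0,0,0,0,0,-1])

```text
time_s: 3.65
eef_pos: [463.0, -31.2, 45.1]
ee_rot: [0.0, 0.781, 0.625, 0.0]
force: [0.3, 0.7, -1.0]
grip_width: 0.001
```

>>> carry_out(steps=[0.1,0,0,0,0,0,-1,0,0,0,0,0,0,-1])

```text
time_s: 3.82
eef_pos: [463.0, -30.2, 44.8]
ee_rot: [0.0, 0.781, 0.625, 0.0]
force: [-0.0, 0.1, -0.4]
grip_width: -0.002
```

>>> carry_out(steps=[0.1,0,0,0,0,0,-1,0,0,0,0,0,0,-1])

```text
time_s: 3.98
eef_pos: [463.2, -29.1, 44.7]
ee_rot: [-0.0, 0.781, 0.625, -0.0]
force: [-0.5, -0.2, -0.4]
grip_width: 0.001
```

>>> carry_out(steps=[0.1,0,0,0,0,0,-1,0,0,0,0,0,0,-1])

```text
time_s: 4.15
eef_pos: [463.3, -28.6, 44.7]
ee_rot: [0.0, 0.781, 0.625, -0.0]
force: [-1.3, -4.4, 1.2]
grip_width: -0.001
```

```bash
python3 - <<'E'
from rig import readout,cams
import cv2
im=cams.capture("scene");cv2.imwrite("pics/s2.png",cv2.resize(im[225:325,250:360,::-1],None,fx=6,fy=6,interpolation=2))
im=cams.capture("top");cv2.imwrite("pics/t2.png",cv2.resize(im[200:310,270:400,::-1],None,fx=5,fy=5,interpolation=2))
E
```

```text
(no output)
```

View pics/s2.png

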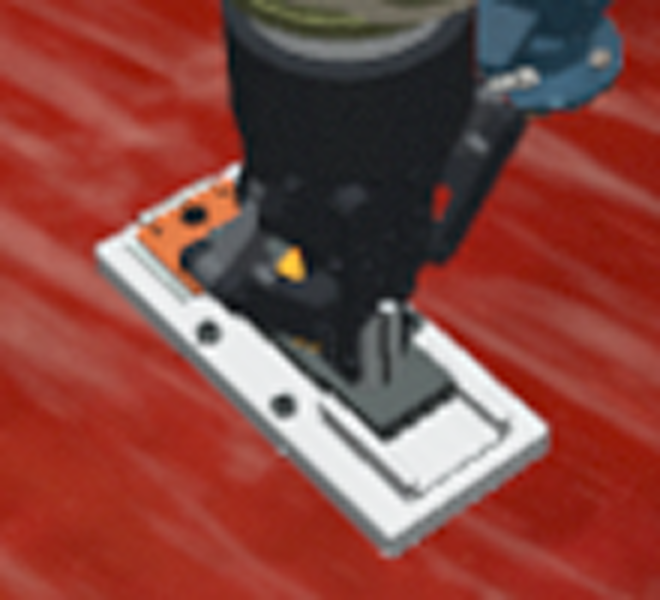

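View pics/t2.png

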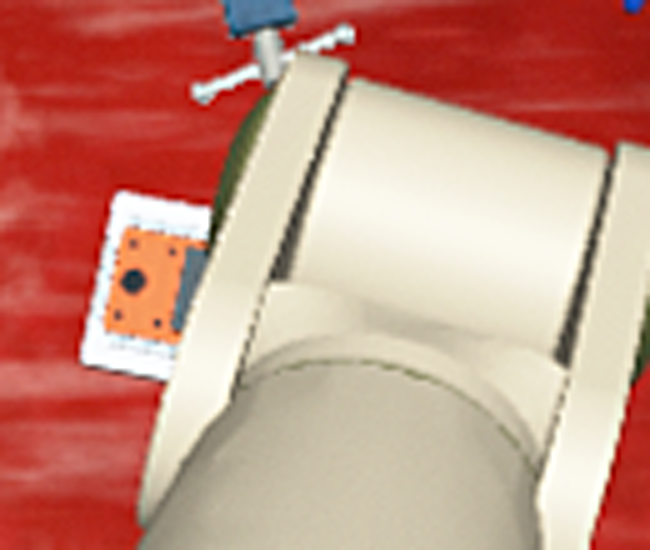

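>>> carry_out(steps=[0.06,0.2,0,0,0,0,-1,0,0.4,0,0,0,0,-1,0,0.4,0,0,0,0,-1,0,0,0,0,0,0,-1])

```text
time_s: 4.58
eef_pos: [474.0, -31.4, 45.0]
ee_rot: [0.001, 0.781, 0.625, -0.0]
force: [-2.1, -12.6, 2.1]
grip_width: -0.001
```

```bash
cat >> h.py <<'E'
def st(nut=(481.8,-1.0)):
    from rig import readout
    s=readout.sense();p=s["eef_pos"];d=p[:2]-np.array(nut)
    ex=np.array([.219,.976]);ey=np.array([.976,-.219])
    f=s["force"][:2]
    print("t %.2f a %.2f b %.2f z %.2f  Fa %.1f Fb %.1f Fz %.1f"%(s["time_s"],d@ex,d@ey,p[2],f@ex,f@ey,s["force"][2]), "Tz",s["wrist_torque"].round(2),"j6 %.2f"%s["joints"][5])
E
python3 -c "from h import *;st()"
```

```text
t 4.58 a -31.43 b -0.97 z 44.97  Fa -12.8 Fb 0.7 Fz 2.1 Tz [-2.13  0.4  -0.  ] j6 -0.09
```

>>> carry_out(steps=[0,0.4,0,0,0,0,-1,0,0.4,0,0,0,0,-1,0,0,0,0,0,0,-1])

```text
time_s: 4.83
eef_pos: [482.0, -33.1, 45.0]
ee_rot: [0.001, 0.781, 0.625, -0.0]
force: [-0.9, -11.0, 1.3]
grip_width: -0.0
```

```bash
python3 -c "from h import *;st()"
```

```text
t 4.83 a -31.29 b 7.23 z 45.02  Fa -10.9 Fb 1.5 Fz 1.3 Tz [-1.84  0.12 -0.  ] j6 -0.09
```

>>> carry_out(steps=[0,0.2,0,0,0,0,-1,0,0.2,0,0,0,0,-1,0,0,0,0,0,0,-1])

```text
time_s: 5.08
eef_pos: [485.7, -33.4, 45.0]
ee_rot: [0.001, 0.781, 0.625, 0.0]
force: [-0.2, -7.6, 1.4]
grip_width: 0.004
```

```bash
python3 - <<'E'
from h import *
import cv2
st()
im=cams.capture("scene");cv2.imwrite("pics/s3.png",cv2.resize(im[225:325,250:360,::-1],None,fx=6,fy=6,interpolation=2))
E
```

```text
t 5.08 a -30.79 b 10.94 z 44.98  Fa -7.4 Fb 1.5 Fz 1.4 Tz [-1.23  0.   -0.01] j6 -0.09
```

View pics/s3.png

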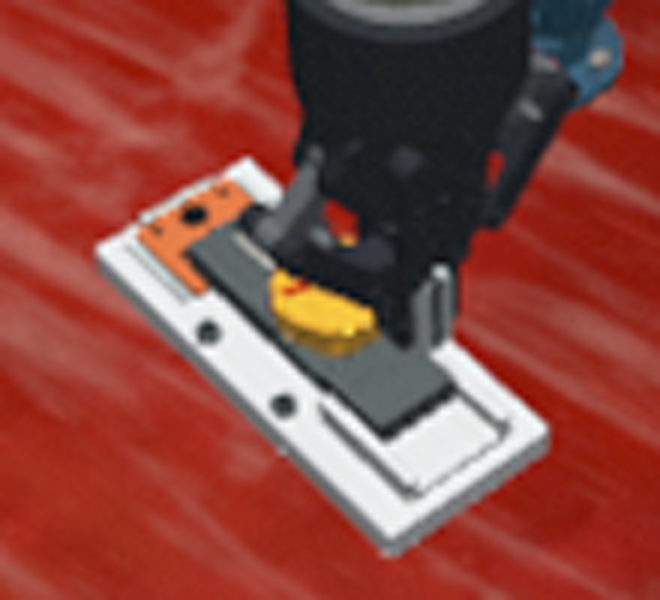

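```bash
python3 - <<'E'
from h import *
from scipy.optimize import fsolve
p=np.array([485.7,-33.4,45.])
ey=np.array([.976,-.219,0]);ex=np.array([.219,.976,0])
for (x,y) in [(242,215),(262,250),(320,265),(380,290),(425,345),(400,340)]:
  u,v=px(0,x,y,6,250,225)
  for da in(-8,0,8):
    s=fsolve(lambda q:np.array(proj("scene",p+ex*da+ey*q[0]+np.array([0,0,q[1]])))-[u,v],[0,0]);print((x,y),da,s.round(1))
E
```

```text
(242, 215) -8 [-71.6 117. ]
(242, 215) 0 [-66.3 106.8]
(242, 215) 8 [-60.9  96.6]
(262, 250) -8 [-65.5  97.2]
(262, 250) 0 [-60.   86.6]
(262, 250) 8 [-54.6  76.1]
(320, 265) -8 [-44.1  74.9]
(320, 265) 0 [-38.3  64. ]
(320, 265) 8 [-32.5  53.1]
(380, 290) -8 [-20.8  46. ]
(380, 290) 0 [-14.5  34.5]
(380, 290) 8 [-8.3 23.1]
(425, 345) -8 [-2.4  4.5]
(425, 345) 0 [ 4.1 -7.6]
(425, 345) 8 [ 10.6 -19.8]
(400, 340) -8 [-13.1  15.3]
(400, 340) 0 [-6.8  3.3]
(400, 340) 8 [-0.4 -8.7]
```

>>> carry_out(steps=[0.13,0.22,0,0,0,0,-1,0.15,0.32,0,0,0,0,-1,0.21,0.29,0,0,0,0,-1,0.25,0.25,0,0,0,0,-1])

```text
time_s: 5.47
eef_pos: [498.7, -29.0, 45.3]
ee_rot: [0.002, 0.781, 0.625, 0.001]
force: [3.4, -9.6, -0.2]
grip_width: 0.002
```

```bash
python3 -c "from h import *;st()"
```

```text
t 5.47 a -23.58 b 22.66 z 45.29  Fa -8.6 Fb 5.5 Fz -0.2 Tz [-1.61 -0.54  0.07] j6 -0.07
```

>>> carry_out(steps=[0.29,0.21,0,0,0,0,-1,0.33,0.15,0,0,0,0,-1])

```text
time_s: 5.63
eef_pos: [504.7, -24.4, 45.7]
ee_rot: [0.004, 0.781, 0.625, 0.001]
force: [9.1, -13.2, -2.7]
grip_width: 0.002
```

```bash
python3 - <<'E'
from h import *
import cv2
st()
im=cams.capture("scene");cv2.imwrite("pics/s4.png",cv2.resize(im[225:325,250:360,::-1],None,fx=6,fy=6,interpolation=2))
E
```

```text
t 5.63 a -17.78 b 27.51 z 45.66  Fa -10.9 Fb 11.8 Fz -2.7 Tz [-2.15 -1.55  0.04] j6 -0.06
```

View pics/s4.png

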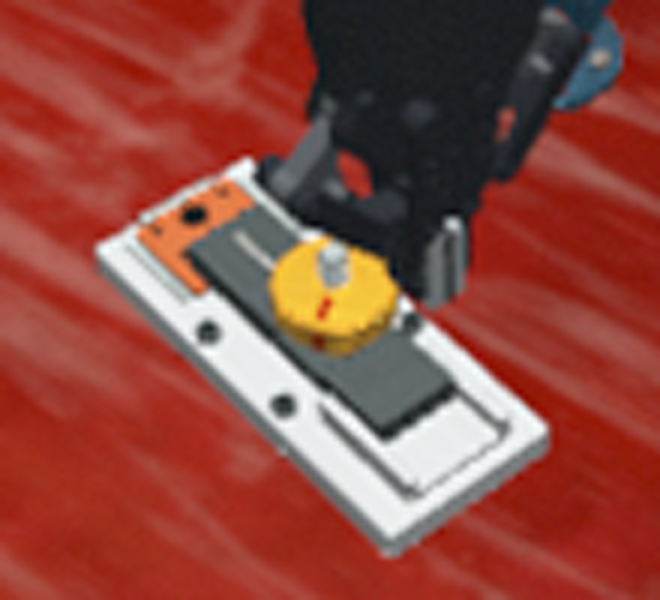

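>>> carry_out(steps=[0.47,0.26,0,0,0,0,-1,0.51,0.17,0,0,0,0,-1,0.53,0.08,0,0,0,0,-1])

```text
time_s: 5.93
eef_pos: [513.5, -9.7, 46.0]
ee_rot: [0.003, 0.781, 0.624, 0.002]
force: [8.1, -3.8, 2.6]
grip_width: 0.003
```

```bash
python3 -c "from h import *;st()"
```

```text
t 5.93 a -1.60 b 32.83 z 46.00  Fa -1.9 Fb 8.7 Fz 2.6 Tz [-0.62 -1.31  0.02] j6 -0.03
```

>>> carry_out(steps=[0.54,-0.01,0,0,0,0,-1,0.53,-0.11,0,0,0,0,-1,0.5,-0.2,0,0,0,0,-1])

```text
time_s: 6.18
eef_pos: [514.3, 7.0, 46.1]
ee_rot: [0.003, 0.781, 0.624, 0.003]
force: [11.8, 0.8, 0.8]
grip_width: 0.002
```

```bash
python3 -c "from h import *;st()"
```

```text
t 6.18 a 14.93 b 30.01 z 46.11  Fa 3.4 Fb 11.3 Fz 0.8 Tz [ 0.2  -1.96  0.05] j6 0.01
```

>>> carry_out(steps=[0.46,-0.28,0,0,0,0,-1,0.4,-0.36,0,0,0,0,-1,0.33,-0.42,0,0,0,0,-1])

```text
time_s: 6.43
eef_pos: [505.5, 22.0, 45.8]
ee_rot: [0.002, 0.781, 0.624, 0.003]
force: [8.3, 4.7, 2.3]
grip_width: -0.003
```

```bash
python3 -c "from h import *;st()"
```

```text
t 6.43 a 27.66 b 18.10 z 45.85  Fa 6.4 Fb 7.1 Fz 2.3 Tz [ 0.92 -1.37  0.09] j6 0.03
```

>>> carry_out(steps=[0.26,-0.47,0,0,0,0,-1,0.17,-0.51,0,0,0,0,-1,0.08,-0.53,0,0,0,0,-1])

```text
time_s: 6.68
eef_pos: [490.3, 30.5, 45.4]
ee_rot: [0.001, 0.781, 0.625, 0.002]
force: [2.5, 2.6, 1.3]
grip_width: 0.003
```

```bash
python3 - <<'E'
from h import *
import cv2
st()
im=cams.capture("scene");cv2.imwrite("pics/s5.png",cv2.resize(im[225:325,250:360,::-1],None,fx=6,fy=6,interpolation=2))
E
```

```text
t 6.68 a 32.55 b 1.38 z 45.35  Fa 3.1 Fb 1.9 Fz 1.3 Tz [ 0.36 -0.28 -0.01] j6 0.04
```

View pics/s5.png

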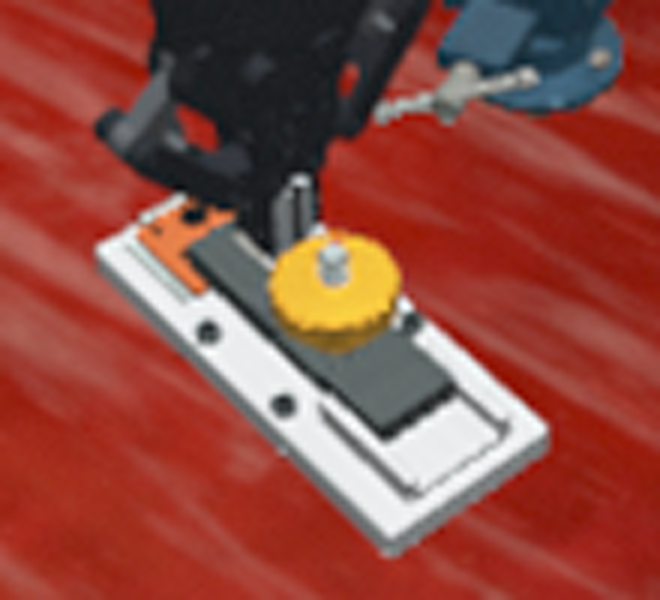

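>>> carry_out(steps=[-0.08,-0.54,0,0,0,0,-1,-0.14,-0.52,0,0,0,0,-1,-0.2,-0.5,0,0,0,0,-1])

```text
time_s: 6.98
eef_pos: [472.9, 30.9, 44.9]
ee_rot: [-0.002, 0.781, 0.624, 0.001]
force: [-1.9, 14.2, 7.2]
grip_width: -0.002
```

```bash
python3 -c "from h import *;st()"
```

```text
t 6.98 a 29.15 b -15.67 z 44.91  Fa 13.5 Fb -5.0 Fz 7.2 Tz [2.21 0.37 0.03] j6 0.03
```

>>> carry_out(steps=[-0.28,-0.46,0,0,0,0,-1,-0.36,-0.4,0,0,0,0,-1,-0.42,-0.33,0,0,0,0,-1])

```text
time_s: 7.23
eef_pos: [457.2, 22.9, 44.4]
ee_rot: [-0.003, 0.781, 0.625, -0.001]
force: [-8.0, 10.5, 7.6]
grip_width: -0.0
```

```bash
python3 -c "from h import *;st()"
```

```text
t 7.23 a 17.94 b -29.21 z 44.37  Fa 8.5 Fb -10.1 Fz 7.6 Tz [ 1.67  1.22 -0.  ] j6 0.01
```

>>> carry_out(steps=[-0.49,-0.23,-0.05,0,0,0,-1,-0.52,-0.14,-0.05,0,0,0,-1,-0.53,-0.05,0,0,0,0,-1])

```text
time_s: 7.48
eef_pos: [449.3, 7.8, 44.9]
ee_rot: [-0.003, 0.781, 0.625, -0.002]
force: [-7.1, 3.2, 2.3]
grip_width: 0.004
```

```bash
python3 -c "from h import *;st()"
```

```text
t 7.48 a 1.46 b -33.63 z 44.95  Fa 1.5 Fb -7.7 Fz 2.3 Tz [ 0.47  1.15 -0.01] j6 -0.02
```

>>> carry_out(steps=[-0.53,0.05,0,0,0,0,-1,-0.52,0.14,0,0,0,0,-1,-0.49,0.23,0,0,0,0,-1])

```text
time_s: 7.73
eef_pos: [448.7, -8.3, 44.6]
ee_rot: [-0.004, 0.781, 0.625, -0.003]
force: [-16.4, -1.3, 7.8]
grip_width: 0.001
```

```bash
python3 - <<'E'
from h import *
import cv2
st()
im=cams.capture("scene");cv2.imwrite("pics/s6.png",cv2.resize(im[225:325,250:360,::-1],None,fx=6,fy=6,interpolation=2))
E
```

```text
t 7.73 a -14.39 b -30.70 z 44.58  Fa -4.8 Fb -15.7 Fz 7.8 Tz [-0.3   2.44  0.07] j6 -0.06
```

View pics/s6.png

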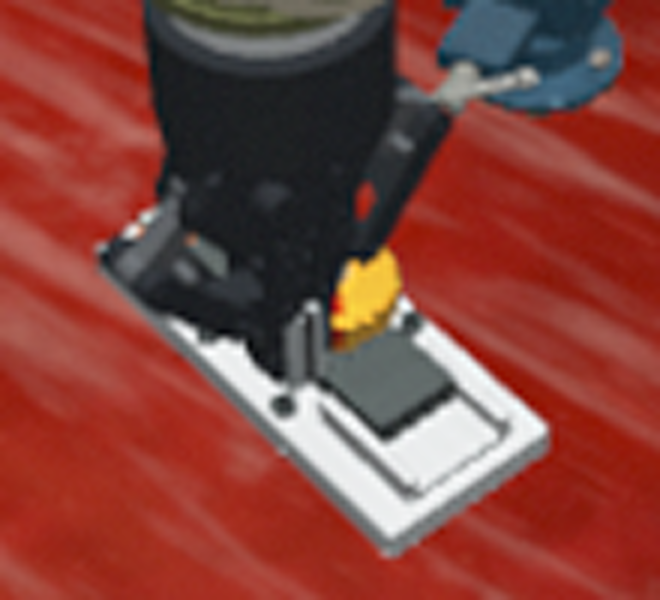

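>>> carry_out(steps=[-0.45,0.27,-0.05,0,0,0,-1,-0.39,0.37,-0.05,0,0,0,-1,-0.31,0.44,0,0,0,0,-1])

```text
time_s: 8.03
eef_pos: [458.0, -23.0, 45.7]
ee_rot: [-0.002, 0.781, 0.625, -0.003]
force: [-9.8, -6.2, -0.0]
grip_width: 0.001
```

```bash
python3 -c "from h import *;st()"
```

```text
t 8.03 a -26.69 b -18.44 z 45.68  Fa -8.2 Fb -8.2 Fz -0.0 Tz [-1.14  1.74  0.05] j6 -0.08
```

>>> carry_out(steps=[-0.23,0.49,0,0,0,0,-1,-0.14,0.52,0,0,0,0,-1,-0.05,0.53,0,0,0,0,-1])

```text
time_s: 8.28
eef_pos: [473.7, -31.5, 46.1]
ee_rot: [-0.0, 0.781, 0.625, -0.002]
force: [-3.1, -10.3, -2.0]
grip_width: 0.003
```

```bash
python3 -c "from h import *;st()"
```

```text
t 8.28 a -31.59 b -1.23 z 46.08  Fa -10.7 Fb -0.8 Fz -2.0 Tz [-1.76  0.69  0.  ] j6 -0.09
```

>>> carry_out(steps=[0.03,0.53,0,0,0,0,-1,0.12,0.52,0,0,0,0,-1,0.21,0.49,0,0,0,0,-1])

```text
time_s: 8.53
eef_pos: [491.2, -32.3, 46.7]
ee_rot: [0.002, 0.781, 0.625, -0.001]
force: [1.8, -12.3, -3.7]
grip_width: -0.003
```

```bash
python3 -c "from h import *;st()"
```

```text
t 8.53 a -28.48 b 15.99 z 46.66  Fa -11.6 Fb 4.4 Fz -3.7 Tz [-2.18 -0.35  0.08] j6 -0.08
```

>>> carry_out(steps=[0.29,0.45,0,0,0,0,-1,0.36,0.39,0,0,0,0,-1,0.43,0.32,0,0,0,0,-1])

```text
time_s: 8.78
eef_pos: [506.4, -24.2, 47.2]
ee_rot: [0.003, 0.781, 0.625, 0.001]
force: [6.7, -10.5, -0.7]
grip_width: 0.007
```

```bash
python3 - <<'E'
from h import *
import cv2
st()
im=cams.capture("scene");cv2.imwrite("pics/s7.png",cv2.resize(im[225:325,250:360,::-1],None,fx=6,fy=6,interpolation=2))
E
```

```text
t 8.78 a -17.26 b 29.10 z 47.22  Fa -8.8 Fb 8.9 Fz -0.7 Tz [-1.68 -1.29  0.05] j6 -0.05
```

View pics/s7.png

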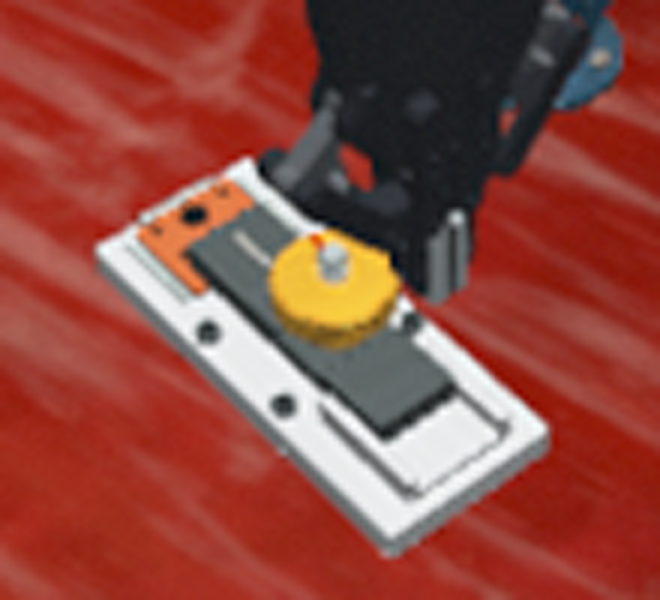

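```bash
python3 - <<'E'
from h import *
import cv2
im=cv2.imread("pics/s7.png")
b,g,r=[im[:,:,i].astype(int) for i in range(3)]
m=(r>150)&(g<120)&(b<80); m[:225]=0;m[290:]=0;m[:,:290]=0;m[:,345:]=0
ys,xs=np.nonzero(m);print(len(xs),xs.mean(),ys.mean())
for X in((318,240),(xs.mean(),ys.mean())):
  P=back("scene",*px(0,*X,6,250,225),58.2)
  for c in((482.2,-.4),(481.8,-1),(483,-1.3)):
    d=P[:2]-np.array(c);print(P.round(1),np.hypot(*d),"angle from nose cw",77.35-np.degrees(np.arctan2(d[1],d[0])))
E
```

```text
84 318.92857142857144 239.67857142857142
[491.4  13.2  58.2] 16.405564660468997 angle from nose cw 21.436246467750976
[491.4  13.2  58.2] 17.126658402568886 angle from nose cw 21.41956566414475
[491.4  13.2  58.2] 16.743303723705047 angle from nose cw 17.439682759236867
[491.7  13.   58.2] 16.447280955389825 angle from nose cw 22.647919541075233
[491.7  13.   58.2] 17.168119217305563 angle from nose cw 22.58039399203752
[491.7  13.   58.2] 16.760656096334532 angle from nose cw 18.63487087050632
```

>>> carry_out(steps=[0.33,0.16,0,0,0,0,-1,0.34,0.14,0,0,0,0,-1,0,0,0,0,0,0,-1])

```text
time_s: 9.08
eef_pos: [511.5, -17.2, 47.7]
ee_rot: [0.003, 0.781, 0.624, 0.002]
force: [10.0, -5.2, 0.4]
grip_width: -0.002
```

```bash
python3 - <<'E'
from h import *
import cv2
st()
im=cams.capture("scene")[:,:,::-1];cv2.imwrite("pics/s8.png",cv2.resize(im[225:325,250:360],None,fx=6,fy=6,interpolation=2))
E
```

```text
t 9.08 a -9.29 b 32.50 z 47.67  Fa -2.9 Fb 10.9 Fz 0.4 Tz [-0.73 -1.68 -0.04] j6 -0.04
```

View pics/s8.png

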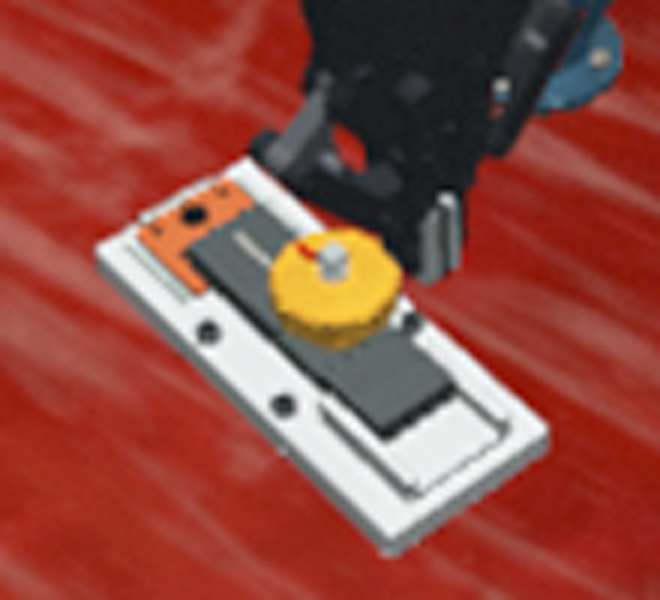

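>>> carry_out(steps=[0,1,0,0,0,0,-1,0,1,0,0,0,0,-1,0,0,-2,0,0,0,-1,0,0,-2,0,0,0,-1,0,0,-2,0,0,0,-1,2.8,-1.5,0,0,0,0,-1,2.8,-1.5,0,0,0,0,-1,2.8,-1.5,0,0,0,0,-1,1,-0.75,0,0,0,0,-1,0,0,0,0,0,0,-1])

```text
time_s: 9.97
eef_pos: [496.4, 84.8, 106.5]
ee_rot: [-0.0, 0.78, 0.626, -0.0]
force: [1.0, -0.5, 0.8]
grip_width: 0.0
```

```bash
python3 - <<'E'
from h import *
import cv2
st()
im=cams.capture("scene")[:,:,::-1];cv2.imwrite("pics/s9.png",cv2.resize(im[225:325,250:360],None,fx=6,fy=6,interpolation=2))
im=cams.capture("top")[:,:,::-1];cv2.imwrite("pics/t9.png",cv2.resize(im[225:300,275:390],None,fx=6.9,fy=6.9,interpolation=2))
E
```

```text
t 9.97 a 86.91 b -4.55 z 106.54  Fa -0.2 Fb 1.0 Fz 0.8 Tz [-0.04 -0.06  0.03] j6 0.15
```

View pics/s9.png

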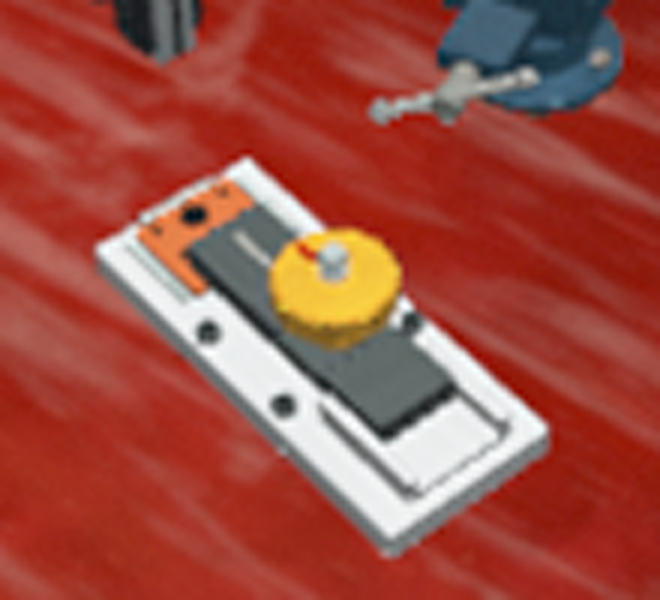

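View pics/t9.png

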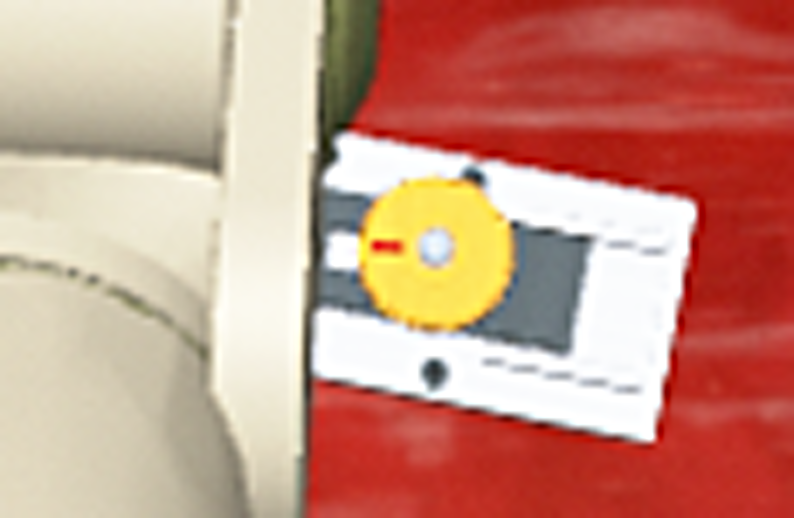

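>>> carry_out(steps=[0,0.2,2,0,0,0,-1,0,0.25,2,0,0,0,-1,0,0,2,0,0,0,-1,0,0,1.5,0,0,0,-1,0,0,0.5,0,0,0,-1,0,0,0.3,0,0,0,-1,0,0,0,0,0,0,-1])

```text
time_s: 10.65
eef_pos: [502.2, 81.1, 23.7]
ee_rot: [-0.0, 0.781, 0.624, -0.0]
force: [0.1, -0.1, -1.3]
grip_width: -0.002
```

```bash
python3 - <<'E'
from h import *
import cv2
st()
im=cams.capture("scene")[:,:,::-1];cv2.imwrite("pics/s10.png",cv2.resize(im[225:325,250:360],None,fx=6,fy=6,interpolation=2))
E
```

```text
t 10.65 a 84.56 b 1.90 z 23.68  Fa -0.1 Fb 0.1 Fz -1.3 Tz [-0.02 -0.01 -0.01] j6 0.15
```

View pics/s10.png

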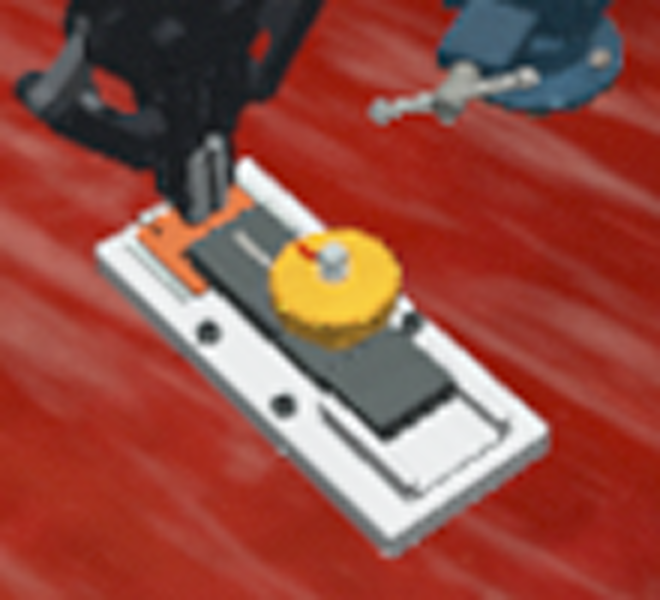

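>>> carry_out(steps=[-0.4,-0.02,0,0,0,0,-1,-0.4,-0.02,0,0,0,0,-1,-0.3,0,0,0,0,0,-1,-0.3,0,0,0,0,0,-1,-0.3,0,0,0,0,0,-1,-0.3,0,0,0,0,0,-1,0,0,0,0,0,0,-1])

```text
time_s: 11.28
eef_pos: [496.9, 61.8, 23.7]
ee_rot: [0.0, 0.781, 0.625, -0.0]
force: [-0.9, 0.0, 0.4]
grip_width: -0.001
```

```bash
python3 -c "from h import *;st()"
```

```text
t 11.28 a 64.63 b 1.02 z 23.75  Fa -0.2 Fb -0.9 Fz 0.4 Tz [ 0.06 -0.04 -0.  ] j6 0.11
```

>>> carry_out(steps=[-0.3,0,0,0,0,0,-1,-0.3,0,0,0,0,0,-1,-0.3,0,0,0,0,0,-1,-0.2,0,0,0,0,0,-1,0,0,0,0,0,0,-1])

```text
time_s: 11.7
eef_pos: [494.5, 51.2, 23.6]
ee_rot: [-0.0, 0.781, 0.625, -0.0]
force: [-0.1, -0.5, -0.4]
grip_width: 0.001
```

```bash
python3 - <<'E'
from h import *
import cv2
st()
im=cams.capture("scene")[:,:,::-1];cv2.imwrite("pics/s11.png",cv2.resize(im[225:325,250:360],None,fx=6,fy=6,interpolation=2))
E
```

```text
t 11.70 a 53.72 b 0.93 z 23.63  Fa -0.5 Fb 0.0 Fz -0.4 Tz [-0.01 -0.03 -0.01] j6 0.09
```

View pics/s11.png

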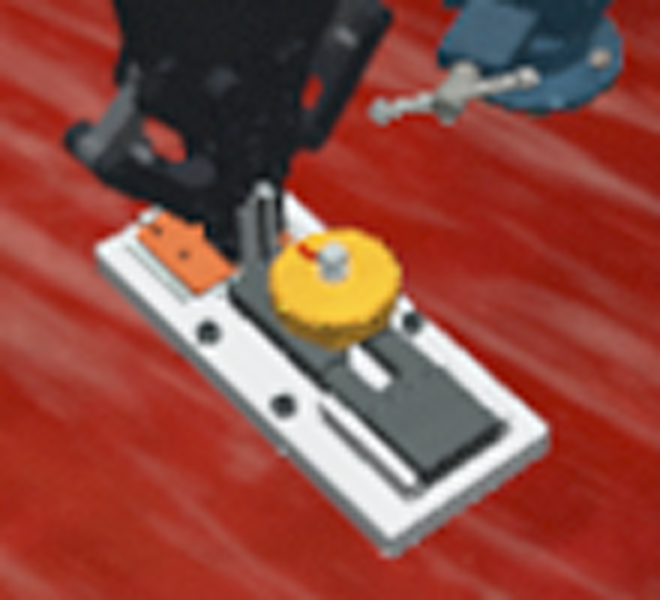

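>>> carry_out(steps=[-0.15,0,0,0,0,0,-1,-0.15,0,0,0,0,0,-1,0,0,0,0,0,0,-1])

```text
time_s: 12.0
eef_pos: [493.9, 48.7, 23.7]
ee_rot: [-0.0, 0.781, 0.625, 0.0]
force: [0.7, 1.2, 0.0]
grip_width: 0.002
```

>>> carry_out(steps=[-0.1,0,0,0,0,0,-1,0,0,0,0,0,0,-1])

```text
time_s: 12.17
eef_pos: [493.9, 48.6, 23.7]
ee_rot: [-0.0, 0.781, 0.624, 0.001]
force: [2.5, 7.6, -0.7]
grip_width: 0.002
```

>>> carry_out(steps=[-0.1,0,0,0,0,0,-1,0,0,0,0,0,0,-1])

```text
time_s: 12.33
eef_pos: [493.9, 48.4, 23.8]
ee_rot: [-0.001, 0.781, 0.624, 0.001]
force: [3.3, 14.2, -1.2]
grip_width: -0.001
```

```bash
python3 -c "from h import *;st()"
```

```text
t 12.33 a 50.85 b 0.95 z 23.78  Fa 14.6 Fb 0.1 Fz -1.2 Tz [ 2.37 -0.61 -0.01] j6 0.08
```

>>> carry_out(steps=[0.5,0,0,0,0,0,-1,1,0,0,0,0,0,-1,1,0,0,0,0,0,-1,0,0,-2,0,0,0,-1,0,0,-3,0,0,0,-1,0,0,-4,0,0,0,-1,0,0,-3,0,0,0,-1,3,0,0,0,0,0,-1,4,0,0,0,0,0,-1,4,0,0,0,0,0,-1,3,0,0,0,0,0,-1,0,0,0,0,0,0,-1])

```text
time_s: 13.33
eef_pos: [529.8, 212.9, 143.5]
ee_rot: [-0.0, 0.779, 0.626, 0.001]
force: [-0.3, -0.5, -0.9]
grip_width: -0.0
```

```bash
python3 - <<'E'
from h import *
import cv2
st()
im=cams.capture("scene")[:,:,::-1];cv2.imwrite("pics/s12.png",cv2.resize(im[225:325,250:360],None,fx=6,fy=6,interpolation=2))
im=cams.capture("top")[:,:,::-1];cv2.imwrite("pics/t12f.png",im);cv2.imwrite("pics/t12.png",cv2.resize(im[225:300,275:390],None,fx=6.9,fy=6.9,interpolation=2))
E
```

```text
t 13.33 a 219.24 b 0.01 z 143.54  Fa -0.6 Fb -0.2 Fz -0.9 Tz [ 0.02 -0.01  0.01] j6 0.39
```

View pics/s12.png

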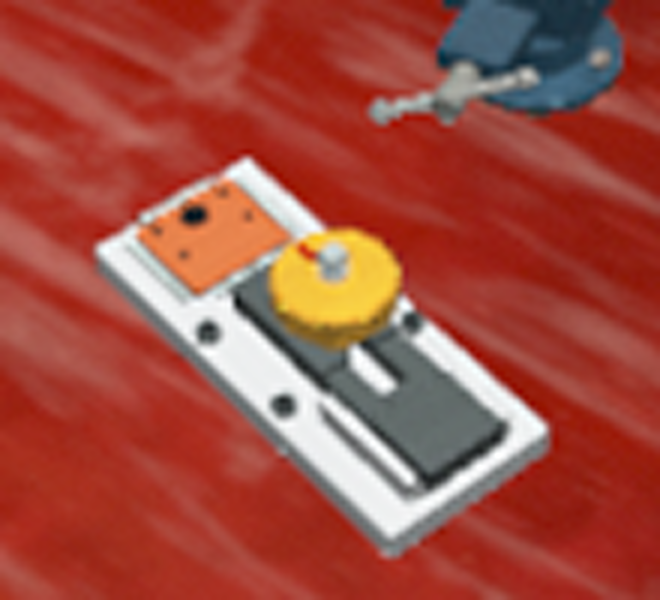

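View pics/t12.png

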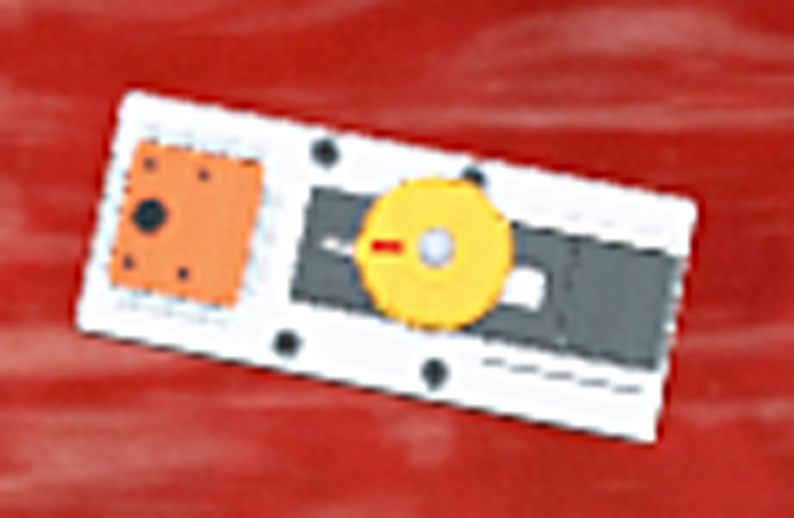

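View pics/t12f.png

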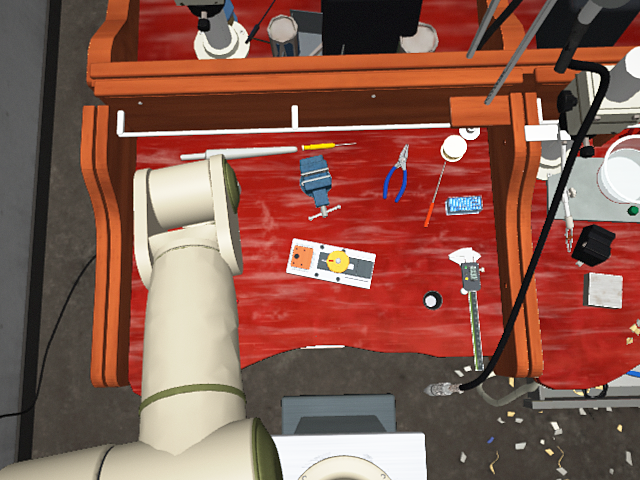

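The strap is fully back, with its nose about 26 mm behind where it started. The blank lies unmoved in its nest and the red stroke is back where it started. In the full view the loupe, bur box and tools are where they were.

```bash
python3 -c "
from rig import finish_job;print(finish_job())"
```

```text
the job is handed in; nothing more can be done
None
```

The clamp is released and the job is handed in. I used about 13.4 s of the 58 s allowed.

**What I did:**
- **Nut:** with the gripper shut, I rolled the fingertips counter-clockwise around the knurled rim, about one and a sixth laps, pressing with roughly 4–18 N. That loosened the nut by two turns.
- **Strap:** I then pushed the strap nose with the fingertips until it met the stop, where the force rose to about 15 N. After that I backed the arm away.

**What the last checks showed:**
- **Nut turn:** the red stroke is back on its starting direction, to within a few degrees. I counted the second turn from pictures along the way. The nut looks about 4 mm higher in the scene view, but that shift is only about 1.3 pixels, so it is weak confirmation.
- **Strap travel:** the nose moved about 26 mm, which is fully back.
- **Blank:** it is uncovered and has not moved in its nest.
- **Other things on the bench:** the loupe, bur box and loose tools are where they were. In the last top view the arm covered the jar, doming block and mallet head, so I did not see those three again at the end. The arm passed above the bench and never showed a contact force away from the nut and strap.

No check failed. The fingertip turned out smaller and rounder than I had assumed, so I corrected the rolling path from the measured forces as I went.

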